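# Snug the outlet coupling, then set the water valve two turns open and hold it

### The arm

A 6-joint arm with a two-finger parallel gripper is mounted at the origin on the work surface. World frame = base frame: x ahead of the robot, y to its left, z up, the work surface at z = 0. Lengths are in m, angles in rad, forces in N, time in s.
With the tool pointing down it reaches from about 0.35 to 0.975 m from the base axis. Payload 4.9 kg.
Tool frame: the origin (TCP) lies midway between the tips of the shut fingers; the grasp point (between the pads) lies 19 mm behind it (ctrl.tcp_to_grasp is the distance from the TCP to the grasp point, in m); z points along the fingers, y is the line along which they close (so a half turn about z gives the same grasp; the last joint's range is limited). The gripper opens to 85 mm and grips with 20 to 120 N. Pads are 22 mm wide; open, the fingers measure 114 mm over their backs; the gripper's body (76 mm by 85 mm) begins 54 mm behind the grasp point. The pads swing forward as they close: fully open they stand 13 mm farther back than shut.
Start: joints at [1.074, 0.053, 1.613, -0, 1.476, -0.119], TCP at [0.231, 0.581, 0.231] pointing down, gripper open.
Joint ranges: [-3.01, 3.01], [-1.01, 2.22], [0.06, 2.58], [-1.02, 4.17], [0.09, 2.62], [-3.14, 3.14]. Speed limits (rad/s): [2.57, 2.57, 3.14, 3.14, 3.14, 3.14].

### API

Orientations are given as a rotation vector (axis times angle).
In Python, from station import ctrl, viewer, get_obs gives the robot as it stands (ctrl), with the cameras (viewer) and the readings as plain functions.
- The arm moves only by the shell command python3 jog.py 'ROWS' [FORCE]. ROWS is one flat JSON list of numbers that holds 1 to 20 rows one after another, with no inner brackets; each row has 7 numbers: the finger opening in m, then dx, dy, dz in a scale on which 1.0 is 1 m, then a rotation vector rx, ry, rz in shares of pi rad (1.0 is pi rad); each row is the pose to reach, as a shift and turn from the pose commanded when the command began, along the tool's axes at that moment; what a row does not reach only later rows make up. A row lasts 1/12 s, in which the tool goes at most 0.0417 m and 0.125 rad, less where a joint would pass 70% of its speed; a pose out of reach is approached as far as the arm can. The fingers move at their own pace and stop on an object; FORCE is the grip in N (left out, the last holds). Time passes only in rows, so rows that do not move let the fingers close. It prints the time, the measured TCP pose, the force, the opening and the grip force at its end. Input that does not fit is refused with a message, and nothing moves.
- get_obs(): the state, without advancing time (a new reading comes with each control period).
- viewer.get_image(name): name is "scene" or "side" or "wrist"; returns the picture (400x640x3 uint8, red, green, blue); there is no depth.
- viewer.camera_params(name): a dict with "fx", "fy", "cx", "cy" (pixels), "T" (4x4, takes a point from camera to world coordinates); the wrist camera has in their place "tool_from_camera" (4x4, takes a point from camera to tool coordinates, whose origin is the TCP and whose axes are the flange's). Camera axes: x right, y down, z forward; pixel columns grow to the right and rows downward; lengths in m; the calibration is good to about 2 mm. A picture is of the moment at which its call begins: read the wrist's pose just before it. camera_params takes no time and is no camera call.
- ctrl.finish_job(): hands the job in; it is judged then, once.
The state is a dict: "t": time; "q": joint angles; "dq": joint speeds; "effort": joint torques, N m; "tool_pos": TCP position; "tool_rot": TCP orientation; "contact_force": force on the tool from outside, world axes, zero at the start; "wrist_torque": the same for the moment, N m; "opening": finger opening in m; "grip_force": force on a finger pad.
Only numpy, scipy, OpenCV 4.12 (cv2) and the standard library are available. Lean on these libraries where they do the work, as an engineer would, in place of code of your own. Each camera call takes 0.05 s, during which the arm holds its last target. There are 200 camera calls.

### The job

The rinse-water line is being put back into service: first turn the loose brass hex coupling nut on the capped outlet clockwise until it stops. Then crank the hand-wheel valve clockwise until it is fully shut against its stop, open it again by exactly two full turns, and finish while holding: keep the crank handle gripped and steady at that setting, without letting go. Leave the bowl, the spray bottle and the wooden spoon where they are.

Things in the scene. Friction and masses are not known exactly. Their poses are not given: they have to be found in the camera images.
- wheel_hub (a point): Centre of the hub's top face on the valve's dark steel hand-wheel, on its upright turning axis, 98 mm above the bench; the brass valve body under it is fixed. Rim: 14 mm thick ring, 146 mm outer diameter, top 95 mm above the bench. A 14 mm wide stem stub stands 6 mm above the hub. Turns with the wheel: x points level from the axis to the crank handle, z up.
- handle_mid (a point): Mid-height point on the axis of the crank handle, 125 mm above the bench. The handle is a plain black upright cylinder, 24 mm in diameter, 54 mm tall (98 to 152 mm above the bench), standing on the wheel near its rim, 55 mm from the wheel's axis: it runs round a circle of 55 mm radius. Axes as wheel_hub.
- handle: The crank handle itself (the same black cylinder): origin at the centre of its underside, 98 mm above the bench, z up. It is a sleeve that spins freely on its own upright pin, so fingers that hold it can keep one orientation while they carry it round the wheel's axis; its own yaw therefore means nothing.
- wheel (a joint): How far the valve is open, in rad: 0 is fully shut, at a hard stop; it grows as the wheel turns counter-clockwise seen from above (opening), 6.283 per turn, up to about 19.5 at the open stop. It starts 1.5 to 5 rad open. The wheel stays where it is left; turning it takes about 0.16 N m, some 3 N at the handle.
- nut_mid (a point): Centre of the brass hex coupling nut on the capped outlet, on its upright turning axis, 99 mm above the bench. Hexagon 40 mm across flats, 26 mm tall (86 to 112 mm above the bench), a low 34 mm wide cap rising 7 mm above it. Under it a fixed brass riser with a 46 mm collar, top at 80 mm. Turns with the nut: x is square to one pair of flats, the other pairs at 60 and 120 degrees; z up.
- nut (a joint): How far the coupling nut is loosened, in rad: 0 is tight, at a hard stop; turning it clockwise seen from above reduces it. It starts 0.7 to 1.3 rad loose, takes about 0.1 N m to turn and stays where it is left.
- bowl: Loose steel mixing bowl, 150 mm in diameter, 60 mm high, on the bench; origin at the centre of its underside. To be left alone.
- spray: Loose white spray bottle with a grey trigger head, 72 mm in diameter, 180 mm high; origin at the centre of its underside. To be left alone.
- spoon: Loose wooden-handled spoon, 200 mm long, lying on the bench farther from the robot than the valve and the outlet; origin on the bench under its middle. To be left alone.

How it is judged:
On the way, in this order (a step that is already met when the one before it is completed fails the run):
1. the coupling nut is turned clockwise to its stop (within 0.1 rad) (value of joint nut below 0.1 rad), for 0.2 s.
2. then the valve is shut against its stop (within 0.08 rad) (value of joint wheel below 0.08 rad), for 0.1 s.
At the end, for the whole second after the job is handed in: The valve stands two turns (12.57 rad) open from its stop, within 0.3 rad, and is still; the fingers still grip the crank handle (more than 2 N); the coupling nut is still tight (within 0.15 rad of its stop) (value of joint nut below 0.15 rad and value of joint wheel between 12.266 and 12.866 rad and velocity of joint wheel between -0.1 and 0.1 rad/s and contact force between the fingers and handle above 2 N); the arm keeps its last pose, push and grip.
It fails at once if the bowl is moved by more than 30 mm or tipped (distance of bowl from where it was at the start of the episode above 0.03 m or angle between bowl's own z axis and vertical above 0.4 rad).
It fails at once if the spray bottle is moved by more than 30 mm or tipped (distance of spray from where it was at the start of the episode above 0.03 m or angle between spray's own z axis and vertical above 0.4 rad).
It fails at once if the spoon is moved by more than 30 mm or tipped (distance of spoon from where it was at the start of the episode above 0.03 m or angle between spoon's own z axis and vertical above 0.4 rad).
It also fails if it takes over 72 s, if anything falls off the work surface, if the arm or the gripper's body presses on something with over 40 N, if the wrist force passes 120 N, or if a joint passes its speed limit or range.

## Working session

There is one attempt and no reset: what is moved stays moved. The work goes in short steps, Python scripts to look and compute and a shell command to move; the robot and the scene stay as the last step left them, time stands still between calls to the robot, and variables do not carry over. Pictures are saved under pics/ and viewed, at most 10 in all, crops included, and the job is handed in when it is done.

```bash
ls; mkdir -p pics; cat > h.py <<'E'
import numpy as np,cv2
from scipy.spatial.transform import Rotation as R
from station import ctrl, viewer, get_obs
def grab(n,f=None):
    o=get_obs(); c=viewer.camera_params(n)
    im=viewer.get_image(n)
    if n=="wrist":
        T=np.eye(4);T[:3,:3]=R.from_rotvec(o["tool_rot"]).as_matrix() if np.size(o["tool_rot"])==3 else R.from_matrix(o["tool_rot"]).as_matrix()
        T[:3,3]=o["tool_pos"];T=T@np.array(c["tool_from_camera"])
    else:T=np.array(c["T"])
    if f: cv2.imwrite("pics/"+f,im[:,:,::-1])
    K=np.array([[c["fx"],0,c["cx"]],[0,c["fy"],c["cy"]],[0,0,1]])
    return im,K,T
def ray(K,T,u,v):
    d=T[:3,:3]@np.linalg.solve(K,[u,v,1.]);return T[:3,3],d/np.linalg.norm(d)
def onz(K,T,u,v,z):
    o,d=ray(K,T,u,v);return o+d*(z-o[2])/d[2]
def cross(r1,r2):
    (a,d),(b,e)=r1,r2
    s=np.linalg.lstsq(np.c_[d,-e],b-a,rcond=None)[0]
    p,q=a+s[0]*d,b+s[1]*e
    return (p+q)/2,np.linalg.norm(p-q)
def proj(K,T,p):
    x=K@(T[:3,:3].T@(np.array(p)-T[:3,3]));return x[:2]/x[2]
E
python3 - <<'E'
from h import *
for n in("scene","side","wrist"):
    im,K,T=grab(n,n+"0.png");np.savez(n+"0.npz",im=im,K=K,T=T)
    print(n,K[0,0],T.round(3).tolist())
o=get_obs();print(o)
E
```

```text
jog.py
pics
station.py
scene 406.9736264499808 [[0.043, 0.782, -0.622, 1.291], [0.999, -0.045, 0.013, -0.025], [-0.017, -0.622, -0.783, 0.893], [0.0, 0.0, 0.0, 1.0]]
side 520.1627021319451 [[-0.967, -0.172, 0.188, 0.347], [-0.255, 0.643, -0.722, 1.199], [0.003, -0.746, -0.666, 1.211], [0.0, 0.0, 0.0, 1.0]]
wrist 283.73549243019403 [[0.368, 0.884, 0.289, 0.155], [0.93, -0.349, -0.117, 0.612], [-0.003, 0.312, -0.95, 0.373], [0.0, 0.0, 0.0, 1.0]]
{'t': 0.15, 'q': array([ 1.07399342e+00,  5.32233594e-02,  1.61398669e+00, -2.67187483e-05,
        1.47600221e+00, -1.19021709e-01]), 'dq': array([-1.54195764e-03, -5.82596380e-04, -2.66158662e-03, -6.02683477e-05,
       -1.14575259e-03,  9.73284021e-04]), 'effort': array([-6.26845213e-05, -3.94243348e+01, -3.70721912e+01, -1.77748502e-04,
        4.66741389e-03, -1.57903054e-05]), 'tool_pos': array([0.2303203 , 0.58048583, 0.23032935]), 'tool_rot': array([-5.89803264e-01, -3.08525622e+00,  2.43671506e-03]), 'contact_force': array([ 0.15043288, -0.17679715,  0.12707003]), 'wrist_torque': array([0.01535824, 0.00985576, 0.00822152]), 'grip_force': 0.0, 'opening': 0.08544964560242271}
```

View pics/scene0.png

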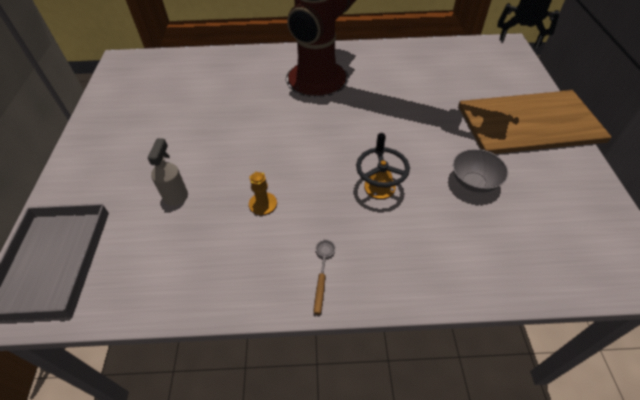

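View pics/side0.png

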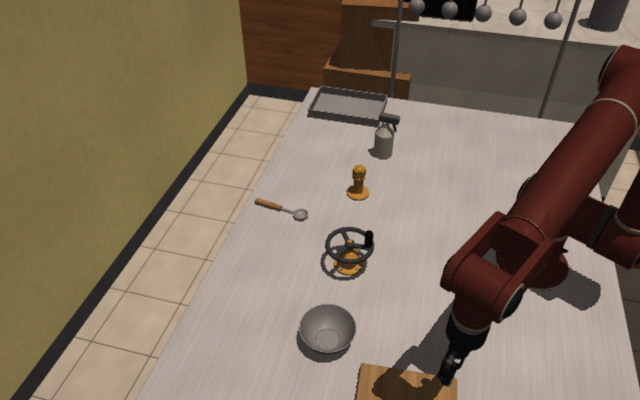

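View pics/wrist0.png

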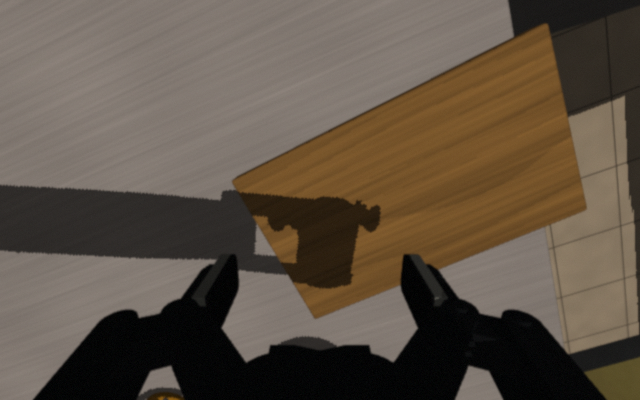

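Scene: nut at about (258,178), wheel hub (383,163), handle (381,140), bowl (480,172), spray (168,180). Side: nut at (358,172), hub (349,244), handle (369,239). The wrist sees only the board. I'll triangulate these roughly first.

```bash
python3 - <<'E'
from h import *
L={n:np.load(n+"0.npz") for n in("scene","side")}
box={"scene":dict(nut=(245,165,282,216),hnd=(372,130,392,158),wheel=(350,130,415,212)),"side":dict(nut=(343,160,375,202),hnd=(362,228,376,250),wheel=(320,222,380,278))}
for n in L:
    im=L[n]["im"]; hsv=cv2.cvtColor(im,cv2.COLOR_RGB2HSV)
    for k,(a,b,c,d) in box[n].items():
        s=hsv[b:d,a:c]
        m=(s[...,2]<45) if k!="nut" else (s[...,1]>130)
        if k=="wheel": m=(s[...,1]>130)
        v,u=np.nonzero(m); print(n,k,m.sum(),"u",u.min()+a,u.max()+a,"v",v.min()+b,v.max()+b)
        rows=[(r+b,u[v==r].min()+a,u[v==r].max()+a) for r in np.unique(v)]
        print(rows)
def tri(p,q):return cross(ray(L["scene"]["K"],L["scene"]["T"],*p),ray(L["side"]["K"],L["side"]["T"],*q))
for nm,p,q in(("nuttop",(258,177),(358,169)),("hub",(383,163),(350,243)),("htop",(381,136),(369,234))):print(nm,*tri(p,q))
big={n:cv2.resize(L[n]["im"][b[1]:b[3],b[0]:b[2],::-1],(395,560 if 0 else 400),interpolation=cv2.INTER_CUBIC) for n,b in dict(scene=(350,125,415,191),side=(320,215,385,281)).items()}
cv2.imwrite("pics/w.png",np.hstack([big["scene"],big["side"]]))
E
```

```text
scene nut 777 u 249 276 v 172 214
[(np.int64(172), np.int64(255), np.int64(258)), (np.int64(173), np.int64(254), np.int64(263)), (np.int64(174), np.int64(252), np.int64(263)), (np.int64(175), np.int64(251), np.int64(264)), (np.int64(176), np.int64(250), np.int64(264)), (np.int64(177), np.int64(250), np.int64(264)), (np.int64(178), np.int64(250), np.int64(264)), (np.int64(179), np.int64(250), np.int64(264)), (np.int64(180), np.int64(251), np.int64(264)), (np.int64(181), np.int64(251), np.int64(264)), (np.int64(182), np.int64(251), np.int64(265)), (np.int64(183), np.int64(252), np.int64(265)), (np.int64(184), np.int64(252), np.int64(266)), (np.int64(185), np.int64(252), np.int64(266)), (np.int64(186), np.int64(252), np.int64(266)), (np.int64(187), np.int64(252), np.int64(266)), (np.int64(188), np.int64(252), np.int64(265)), (np.int64(189), np.int64(253), np.int64(265)), (np.int64(190), np.int64(253), np.int64(265)), (np.int64(191), np.int64(254), np.int64(265)), (np.int64(192), np.int64(255), np.int64(266)), (np.int64(193), np.int64(255), np.int64(269)), (np.int64(194), np.int64(255), 
[... 7671 characters left out ...]
t64(264), np.int64(334), np.int64(362)), (np.int64(265), np.int64(334), np.int64(362)), (np.int64(266), np.int64(335), np.int64(362)), (np.int64(267), np.int64(335), np.int64(361)), (np.int64(268), np.int64(336), np.int64(361)), (np.int64(269), np.int64(336), np.int64(361)), (np.int64(270), np.int64(337), np.int64(360)), (np.int64(271), np.int64(338), np.int64(359)), (np.int64(272), np.int64(340), np.int64(358)), (np.int64(273), np.int64(342), np.int64(356)), (np.int64(274), np.int64(345), np.int64(354))]
nuttop [ 0.5843378  -0.16838724  0.11094353] 0.0018352456396043965
hub [0.53854261 0.16199139 0.09607194] 0.0010019863729838682
htop [0.48538431 0.15900655 0.14486402] 0.0009830453317016894
```

View pics/w.png

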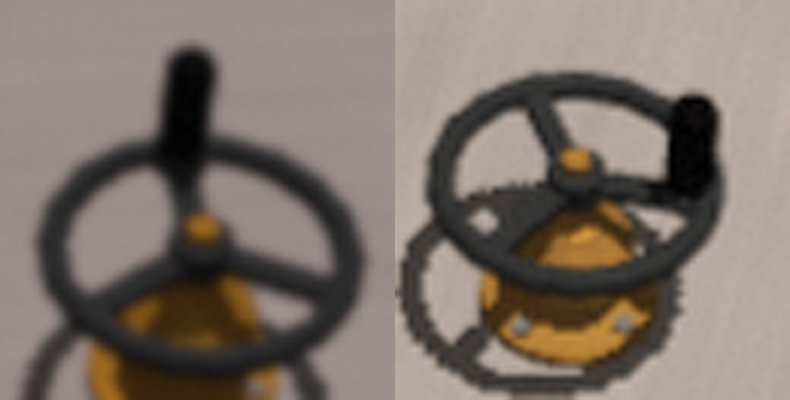

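```bash
cat >> h.py <<'E'
def delta(p,yawvec=None):
    "shift in tool axes from measured pose to world point p for the TCP"
    o=get_obs();M=R.from_rotvec(o["tool_rot"]).as_matrix()
    return (M.T@(np.array(p)-o["tool_pos"])).round(4)
E
python3 - <<'E'
from h import *
L={n:np.load(n+"0.npz") for n in("scene","side")}
def tri(p,q):return cross(ray(L["scene"]["K"],L["scene"]["T"],*p),ray(L["side"]["K"],L["side"]["T"],*q))
for nm,p,q in(("stub",(383,162.5),(349,241.5)),("htop",(381,137),(368.5,234.5)),("spraytop",(158,146),(390,118)),("spraybase",(172,192),(384,150)),("bowl",(480,165),(328,325))):print(nm,*tri(p,q))
print(ctrl.tcp_to_grasp,delta([0.585,-0.168,0.25]))
E
```

```text
stub [0.54169135 0.16121486 0.1010438 ] 0.0004702346824567961
htop [0.48670111 0.15904914 0.14249742] 0.0010228903913603235
spraytop [ 0.52016234 -0.41696746  0.17175104] 0.005692804331433235
spraybase [ 0.53419051 -0.43024675  0.01111586] 0.0030214303994149667
bowl [0.53485495 0.43398642 0.06708575] 0.0007519614048622265
0.0187 [-0.6058 -0.5649 -0.0189]
```

```bash
python3 jog.py '[0.085,-0.03,-0.028,-0.019,0,0,0,0.085,-0.06,-0.056,-0.019,0,0,0,0.085,-0.09,-0.084,-0.019,0,0,0,0.085,-0.12,-0.112,-0.019,0,0,0,0.085,-0.15,-0.14,-0.019,0,0,0,0.085,-0.18,-0.168,-0.019,0,0,0,0.085,-0.21,-0.196,-0.019,0,0,0,0.085,-0.24,-0.224,-0.019,0,0,0,0.085,-0.27,-0.252,-0.019,0,0,0,0.085,-0.3,-0.28,-0.019,0,0,0,0.085,-0.33,-0.308,-0.019,0,0,0,0.085,-0.36,-0.336,-0.019,0,0,0,0.085,-0.39,-0.364,-0.019,0,0,0,0.085,-0.42,-0.392,-0.019,0,0,0,0.085,-0.45,-0.42,-0.019,0,0,0,0.085,-0.48,-0.448,-0.019,0,0,0,0.085,-0.51,-0.476,-0.019,0,0,0,0.085,-0.54,-0.504,-0.019,0,0,0,0.085,-0.57,-0.532,-0.019,0,0,0,0.085,-0.606,-0.565,-0.019,0,0,0]'; python3 jog.py '[0.085,0,0,0,0,0,0,0.085,0,0,0,0,0,0,0.085,0,0,0,0,0,0]'
python3 - <<'E'
from h import *
im,K,T=grab("wrist","wn.png");np.savez("wn.npz",im=im,K=K,T=T)
o=get_obs();print(o["q"].round(3),o["tool_pos"].round(4),delta([0.585,-0.168,0.25]))
E
```

```text
t: 1.82
tool_pos: [0.5825, -0.1633, 0.2498]
tool_rot: [-0.591, -3.085, -0.0]
contact_force: [1.2, 0.5, 1.1]
opening: 0.0849
grip_force: 0.0
t: 2.07
tool_pos: [0.5819, -0.1611, 0.2497]
tool_rot: [-0.59, -3.084, -0.001]
contact_force: [-0.4, -0.3, 0.4]
opening: 0.0848
grip_force: 0.0
[-0.393 -0.007  1.643  0.     1.507 -1.586] [ 0.5819 -0.1605  0.25  ] [-0.0056 -0.0058 -0.    ]
```

View pics/wn.png

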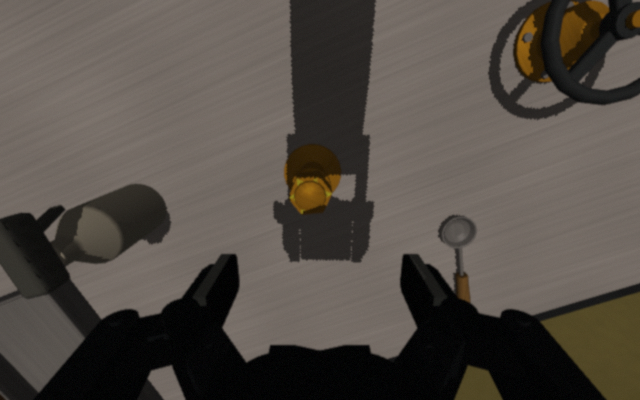

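Wrist view: the nut's cap is at (311,194), with the hexagon around it and partly in shadow, and the wheel at upper right. I'll estimate its position, then go closer for the hexagon.

```bash
python3 - <<'E'
from h import *
d=np.load("wn.npz");im,K,T=d["im"],d["K"],d["T"]
s=cv2.cvtColor(im,cv2.COLOR_RGB2HSV)[165:225,280:345]
m=((s[...,1]>140)&(s[...,2]>120)).astype(np.uint8)
n,l,st,c=cv2.connectedComponentsWithStats(m);k=1+st[1:,4].argmax();print(st[k],c[k]+[280,165])
p=onz(K,T,311,194,0.119);print(p,onz(K,T,320,200,0.119),delta([p[0],p[1],0.19]))
E
```

```text
[ 20  18  20  16 237] [309.0464135  190.35864979]
[ 0.58092349 -0.16832796  0.119     ] [ 0.59016819 -0.16224195  0.119     ] [-0.002  -0.0077  0.06  ]
```

```bash
python3 jog.py '[0.085,-0.009,-0.004,0.03,0,0,0,0.085,-0.018,-0.008,0.06,0,0,0,0.085,-0.018,-0.008,0.06,0,0,0,0.085,-0.018,-0.008,0.06,0,0,0,0.085,-0.018,-0.008,0.06,0,0,0]'
python3 - <<'E'
from h import *
im,K,T=grab("wrist");np.savez("wn2.npz",im=im,K=K,T=T)
print(get_obs()["tool_pos"])
c=im[120:280,220:420,::-1]
cv2.imwrite("pics/wn2.png",cv2.resize(c,(750,600),interpolation=cv2.INTER_CUBIC))
E
```

```text
t: 2.53
tool_pos: [0.5962, -0.1744, 0.1918]
tool_rot: [0.588, 3.085, -0.0]
contact_force: [0.7, 0.3, 0.0]
opening: 0.0849
grip_force: 0.0
[ 0.59677368 -0.17477808  0.19281775]
```

View pics/wn2.png

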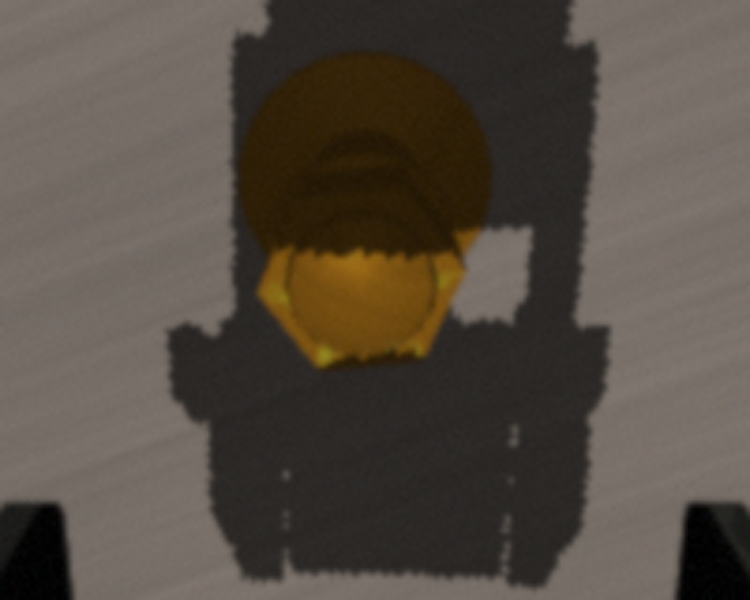

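The crop (3.75×, offset 220,120) shows the hexagon's corners at (258,291), (320,367), (425,355) and (465,265), and the cap centred at about (362,280).

```bash
python3 - <<'E'
from h import *
d=np.load("wn2.npz");K,T=d["K"],d["T"];e=np.load("wn.npz")
C=np.array([(258,291),(320,367),(425,355),(465,265)])/3.75+[220,120]
W=np.array([onz(K,T,*c,0.112)[:2] for c in C]);print(W)
for i in range(3):
    v=W[i+1]-W[i];print("edge",np.linalg.norm(v),"normal mod60",np.degrees(np.arctan2(v[1],v[0])-np.pi/2)%60)
v=W[3]-W[0];print("diag",np.linalg.norm(v),"flat normals mod60",(np.degrees(np.arctan2(v[1],v[0]))+30)%60,"mid",(W[0]+W[3])/2)
A=np.load("scene0.npz");B=np.load("side0.npz");s=((362/3.75+220),(283/3.75+120))
print(cross(ray(K,T,*s),ray(A["K"],A["T"],257.2,177)),cross(ray(K,T,*s),ray(B["K"],B["T"],359,169.5)))
print("z119",onz(K,T,*s,0.119))
o=get_obs();M=R.from_rotvec(o["tool_rot"]).as_matrix();print("y axis ang",np.degrees(np.arctan2(M[1,1],M[0,1])),o["q"].round(3))
E
```

```text
[[ 0.57785656 -0.19279015]
 [ 0.59942114 -0.18696995]
 [ 0.6053681  -0.16400514]
 [ 0.58892476 -0.14851164]]
edge 0.02233620561783926 normal mod60 45.10403492055697
edge 0.02372233027764386 normal mod60 45.48162500284096
edge 0.022592745547322334 normal mod60 46.703554415512194
diag 0.04564090004302579 flat normals mod60 45.965493572363414 mid [ 0.58339066 -0.17065089]
(array([ 0.58443288, -0.17084221,  0.11229097]), np.float64(7.308761905405217e-06)) (array([ 0.58385317, -0.17132251,  0.10684138]), np.float64(0.004121264639594556))
z119 [ 0.58251402 -0.17001021  0.119     ]
y axis ang 68.4216686184433 [-0.405  0.069  1.661  0.     1.409 -1.599]
```

Units first: turns go in shares of pi rad. So 0.391 rad / 3.1416 = 0.1245.

```bash
python3 jog.py '[0.085,0.005,0,0.01,0,0,0.0318,0.085,0.01,0,0.02,0,0,0.0637,0.085,0.014,-0.001,0.03,0,0,0.0955,0.085,0.014,-0.001,0.045,0,0,0.1245,0.085,0.014,-0.001,0.045,0,0,0.1245,0.085,0.014,-0.001,0.045,0,0,0.1245,0.085,0.014,-0.001,0.045,0,0,0.1245]'
python3 - <<'E'
from h import *
o=get_obs();M=R.from_rotvec(o["tool_rot"]).as_matrix();print("y axis ang",np.degrees(np.arctan2(M[1,1],M[0,1])),o["q"].round(3),o["tool_pos"],delta([0.5835,-0.1705,0.086]))
E
```

```text
t: 3.17
tool_pos: [0.5837, -0.1713, 0.1476]
tool_rot: [1.174, 2.911, -0.0]
contact_force: [0.5, 0.3, -0.1]
opening: 0.0851
grip_force: 0.0
y axis ang 46.079807411563976 [-0.408  0.076  1.731  0.     1.331 -1.212] [ 0.58368084 -0.17132656  0.1475522 ] [0.0009 0.0004 0.0616]
```

```bash
python3 jog.py '[0.085,0,0,0.02,0,0,0,0.085,0,0,0.04,0,0,0,0.085,0,0,0.055,0,0,0,0.085,0,0,0.06,0,0,0,0.085,0,0,0.06,0,0,0,0.085,0,0,0.06,0,0,0]'; python3 jog.py '[0.03,0,0,0,0,0,0,0.03,0,0,0,0,0,0,0.03,0,0,0,0,0,0,0.03,0,0,0,0,0,0,0.03,0,0,0,0,0,0,0.03,0,0,0,0,0,0,0.03,0,0,0,0,0,0,0.03,0,0,0,0,0,0]' 50; python3 -c "
from h import *
o=get_obs();print(o['wrist_torque'],o['q'])"
```

```text
t: 3.67
tool_pos: [0.5835, -0.1715, 0.0867]
tool_rot: [1.176, 2.911, -0.0]
contact_force: [0.1, 0.1, 0.8]
opening: 0.0852
grip_force: 0.0
t: 4.33
tool_pos: [0.5831, -0.1715, 0.0866]
tool_rot: [1.177, 2.911, -0.001]
contact_force: [-2.0, 0.9, 6.4]
opening: 0.0393
grip_force: 52.2
[-0.00360643  0.44324437  0.10847527] [-4.08301039e-01  1.41505176e-01  1.77014979e+00 -4.06679291e-04
  1.22884280e+00 -1.21040035e+00]
```

In the tool's units: 0.62 rad / 3.1416 = 0.1974.

```bash
python3 jog.py '[0.03,0,0,0,0,0,0.0255,0.03,0,0,0,0,0,0.0509,0.03,0,0,0,0,0,0.0764,0.03,0,0,0,0,0,0.1019,0.03,0,0,0,0,0,0.1273,0.03,0,0,0,0,0,0.1528,0.03,0,0,0,0,0,0.1783,0.03,0,0,0,0,0,0.1974,0.03,0,0,0,0,0,0.1974,0.03,0,0,0,0,0,0.1974]';  python3 -c "
from h import *
o=get_obs();print(o['wrist_torque'],o['q'])"
for i in 1; do python3 jog.py '[0.03,0,0,0,0,0,0.0159,0.03,0,0,0,0,0,0.0318,0.03,0,0,0,0,0,0.0318,0.03,0,0,0,0,0,0.0318]';  python3 -c "
from h import *
o=get_obs();print(o['wrist_torque'],o['q'])"; done
```

```text
t: 5.17
tool_pos: [0.584, -0.171, 0.0866]
tool_rot: [2.007, 2.414, 0.003]
contact_force: [2.6, 2.1, 4.5]
opening: 0.0392
grip_force: 52.4
[ 0.33797106 -0.27996725 -0.05252648] [-4.07719443e-01  1.41893947e-01  1.76973102e+00  1.41483939e-03
  1.22698193e+00 -5.91524865e-01]
t: 5.5
tool_pos: [0.5842, -0.171, 0.0865]
tool_rot: [2.125, 2.31, 0.004]
contact_force: [4.7, 2.2, 4.1]
opening: 0.039
grip_force: 52.5
[ 0.37493124 -0.38505151 -0.05147881] [-4.07629480e-01  1.41986101e-01  1.76966472e+00  1.71710008e-03
  1.22651416e+00 -4.91481822e-01]
```

In the tool's units: 0.05 rad / 3.1416 = 0.0159.

```bash
cat > st.py <<'E'
from h import *
o=get_obs();print('TAU',o['wrist_torque'].round(3),'q6',o['q'][5].round(3))
E
python3 jog.py '[0.03,0,0,0,0,0,0.0159,0.03,0,0,0,0,0,0.0318,0.03,0,0,0,0,0,0.0318]'|tail -3; python3 st.py
python3 jog.py '[0.03,0,0,0,0,0,0.0159,0.03,0,0,0,0,0,0.0318,0.03,0,0,0,0,0,0.0318]'|tail -3; python3 st.py
python3 jog.py '[0.03,0,0,0,0,0,0.0159,0.03,0,0,0,0,0,0.0318,0.03,0,0,0,0,0,0.0318]'|tail -3; python3 st.py
```

```text
contact_force: [4.9, 3.5, 5.8]
opening: 0.0394
grip_force: 52.4
TAU [ 0.324 -0.44  -0.163] q6 -0.39
contact_force: [5.5, 2.3, 3.9]
opening: 0.0393
grip_force: 52.4
TAU [ 0.319 -0.567 -0.152] q6 -0.29
contact_force: [6.0, 1.2, 3.4]
opening: 0.0392
grip_force: 52.3
TAU [ 0.371 -0.662 -0.071] q6 -0.19
```

Turned 1.02 rad so far, no stop yet.

In the tool's units: 0.08 rad / 3.1416 = 0.0255.

```bash

python3 jog.py '[0.03,0,0,0,0,0,0.0159,0.03,0,0,0,0,0,0.0255,0.03,0,0,0,0,0,0.0255]'|tail -3; python3 st.py
python3 jog.py '[0.03,0,0,0,0,0,0.0159,0.03,0,0,0,0,0,0.0255,0.03,0,0,0,0,0,0.0255]'|tail -3; python3 st.py
python3 jog.py '[0.03,0,0,0,0,0,0.0159,0.03,0,0,0,0,0,0.0255,0.03,0,0,0,0,0,0.0255]'|tail -3; python3 st.py
```

```text
contact_force: [7.4, 4.4, 2.1]
opening: 0.0395
grip_force: 52.0
TAU [ 0.716 -0.962  1.652] q6 -0.116
contact_force: [8.3, 7.0, 2.8]
opening: 0.0393
grip_force: 82.3
TAU [ 1.297 -1.292  2.995] q6 -0.039
contact_force: [12.6, 13.6, 1.7]
opening: 0.0387
grip_force: 111.0
TAU [ 2.279 -1.898  0.745] q6 0.046
```

Hard stop at about 1.08 rad (torque rose to 3 N m). Now release, rise and check.

```bash

python3 jog.py '[0.085,0,0,0,0,0,0,0.085,0,0,0,0,0,0,0.085,0,0,0,0,0,0,0.085,0,0,0,0,0,0,0.085,0,0,0,0,0,0,0.085,0,0,-0.04,0,0,0,0.085,0,0,-0.08,0,0,0,0.085,-0.01,0,-0.12,0,0,0,0.085,-0.02,0,-0.12,0,0,0,0.085,-0.02,0,-0.12,0,0,0,0.085,-0.02,0,-0.12,0,0,0]'
python3 - <<'E'
from h import *
im,K,T=grab("wrist");np.savez("wn3.npz",im=im,K=K,T=T)
o=get_obs();M=R.from_rotvec(o["tool_rot"]).as_matrix();print(o["tool_pos"],"y axis",np.degrees(np.arctan2(M[1,1],M[0,1])),o["q"].round(3))
print(proj(K,T,[.5835,-.171,.112]))
c=im[120:280,220:420,::-1]
cv2.imwrite("pics/wn3.png",cv2.resize(c,(750,600),interpolation=cv2.INTER_CUBIC))
E
```

```text
t: 7.92
tool_pos: [0.5734, -0.1895, 0.205]
tool_rot: [-2.668, -1.657, 0.0]
contact_force: [0.1, 1.0, -0.9]
opening: 0.0848
grip_force: 0.0
[ 0.57286872 -0.18888387  0.20353773] y axis -26.28179493832908 [-0.442  0.022  1.691  0.     1.431  0.017]
[321.78838112 180.96477732]
```

View pics/wn3.png

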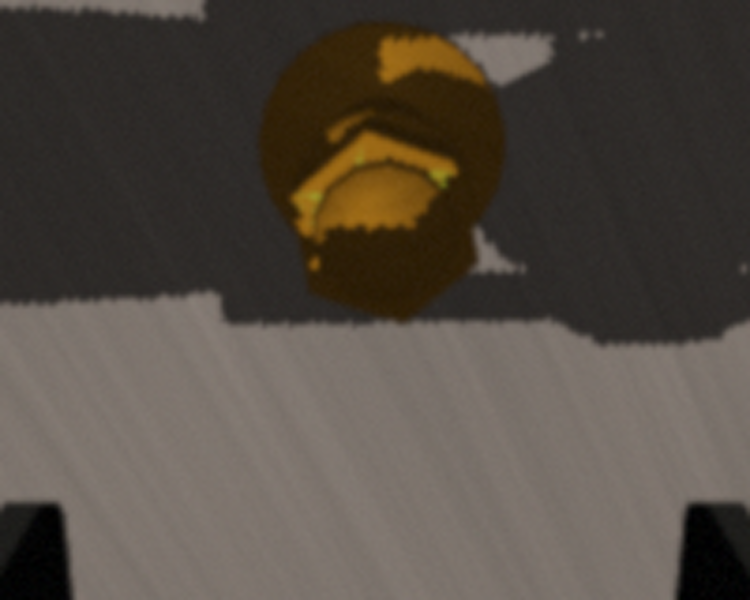

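The hexagon's corners now show at (290,197), (365,128), (458,165), (475,260), (402,320) and (308,290) in the crop.

```bash
python3 - <<'E'
from h import *
d=np.load("wn3.npz");K,T=d["K"],d["T"]
C=np.array([(290,197),(365,128),(458,165),(475,260),(402,320),(308,290)])/3.75+[220,120]
W=np.array([onz(K,T,*c,0.112)[:2] for c in C]);print(W.mean(0))
for i in range(3):
    v=W[i+3]-W[i];print("diag",np.linalg.norm(v),"normals mod60",(np.degrees(np.arctan2(v[1],v[0]))+30)%60)
# approach for wheel
print(delta([0.54,0.162,0.25]))
E
```

```text
[ 0.58381685 -0.17101974]
diag 0.04476058328794588 normals mod60 44.440364258396
diag 0.04584338786591714 normals mod60 44.52411568924579
diag 0.045032577860188154 normals mod60 44.46289907556357
[ 0.3001 -0.185  -0.0459]
```

Nut normals turned 61.5° (1.07 rad), which agrees with where the stop was felt, so the nut is tight. Next, the wheel.

```bash

python3 jog.py '[0.085,0.03,-0.02,-0.02,0,0,0,0.085,0.06,-0.04,-0.04,0,0,0,0.085,0.09,-0.06,-0.06,0,0,0,0.085,0.12,-0.083,-0.066,0,0,0,0.085,0.15,-0.104,-0.066,0,0,0,0.085,0.18,-0.125,-0.066,0,0,0,0.085,0.21,-0.146,-0.066,0,0,0,0.085,0.24,-0.167,-0.066,0,0,0,0.085,0.27,-0.188,-0.066,0,0,0,0.085,0.294,-0.204,-0.066,0,0,0,0.085,0.294,-0.204,-0.066,0,0,0,0.085,0.294,-0.204,-0.066,0,0,0,0.085,0.294,-0.204,-0.066,0,0,0]'
python3 - <<'E'
from h import *
im,K,T=grab("wrist","ww.png");np.savez("ww.npz",im=im,K=K,T=T)
print(get_obs()["q"].round(3))
E
```

```text
t: 9.05
tool_pos: [0.5202, 0.1645, 0.2694]
tool_rot: [-2.667, -1.659, 0.005]
contact_force: [0.7, 0.1, 0.3]
opening: 0.0849
grip_force: 0.0
[ 0.169 -0.156  1.75  -0.     1.55   0.628]
```

View pics/ww.png

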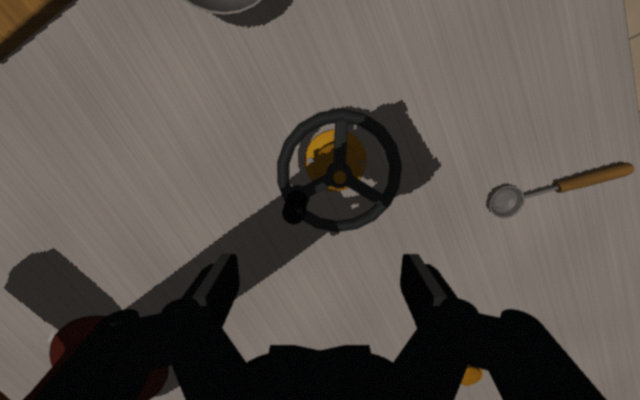

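Wrist view: stub at about (340,178), handle top (293,207), rim spanning about 278–402 × 108–232. I'll refine these with masks.

```bash
python3 - <<'E'
from h import *
d=np.load("ww.npz");im,K,T=d["im"],d["K"],d["T"]
A=np.load("scene0.npz");B=np.load("side0.npz")
s=cv2.cvtColor(im,cv2.COLOR_RGB2HSV)
m=((s[165:190,328:352,1]>130)&(s[165:190,328:352,2]>70)).astype(np.uint8)
n,l,st,c=cv2.connectedComponentsWithStats(m)
for k in range(1,n):print("stub",st[k],c[k]+[328,165])
g=im.max(2)
for t in(12,18,25):
    m=(g[175:235,270:320]<t).astype(np.uint8);n,l,st,c=cv2.connectedComponentsWithStats(m)
    k=1+st[1:,4].argmax();print("handle",t,st[k]+[270,175,0,0,0],c[k]+[270,175])
hp=onz(K,T,293,209,.152);print("htop@152",hp,"stub@104",onz(K,T,340,178,.104))
# sanity: heights by triangulation
print(cross(ray(K,T,293,209),ray(A["K"],A["T"],381,137.5)),cross(ray(K,T,340,178),ray(A["K"],A["T"],383,162.5)),cross(ray(K,T,340,178),ray(B["K"],B["T"],349,241.5)),cross(ray(K,T,293,209),ray(B["K"],B["T"],368.5,234.5)))
np.set_printoptions(linewidth=250);print(g[186:228:2,276:316:2]);print(im[168:190:2,328:354:2,0])
E
```

```text
stub [ 0 21 20  4 42] [336.69047619 187.95238095]
handle 12 [283 187  25  37 680] [295.23529412 205.54264706]
handle 18 [ 282  178   38   50 1105] [298.90859729 203.82171946]
handle 25 [ 281  175   39   54 1214] [299.0107084  203.34514003]
htop@152 [0.4897906  0.16419815 0.152     ] stub@104 [0.54182402 0.15998255 0.104     ]
(array([0.48627165, 0.16014606, 0.13932528]), np.float64(0.0009722391389249446)) (array([0.54218676, 0.16034691, 0.10199759]), np.float64(0.0019143099994841498)) (array([0.54177761, 0.15870526, 0.09871542]), np.float64(0.00041273496166747465)) (array([0.48696508, 0.16152421, 0.14474219]), np.float64(0.002155598853567543))
[[120  83  35  36  28  11  11  33  38  18  13  14  17  18  16  12  10  12  13  14]
 [122 108  38  18  12  13  14  11  13  14  13  14  10  13  12  12  12  13  15  16]
 [122 118  61  10  12  12  13  13  11   8  10   9  12  11  15  12  12  14  13  16]
 [122 122  98  20  11  14  13  10   5   3   4   4   6   5   9  12  12  13  12  16]
 [121 121 102  23  13  12   4   4   5   4   3   2   0   4   2  12  14  12  20  31]
 [113  85  57  31  12  11   1   1
[... 1201 characters left out ...]
2  13  13]
 [ 43  43  43  44  42  41  42  44  43  43  43  44  44  44  42  43  43  40  31  19]]
[[ 13  11  11  10  14  12  10  13   8  12  11  30  42]
 [ 12  13  12  13  18  26  25  20  14  10  12  20  41]
 [ 12  13  10  20  38  44  44  41  28  10  11  12  36]
 [  9  13  14  40  44  46  45  46  40  19  12   9  29]
 [ 13  10  17  43  46  45  47  45  43  24  11   9  14]
 [ 13  13  18  40  44  46  45  46  45  24  14   8  13]
 [ 12  10   9  33  43  43  44  45  40  20  12   9   9]
 [ 16  14  10  17  35  43  43  39  23   9  12  11  10]
 [ 12  18  13  13  13  18  18  16  13  13  13  12  11]
 [ 52  73  61  35  18  18  19  20  45  63  33  14  12]
 [ 71  93  97  93  71  70  77  78 104 109 103  68  25]]
```

```bash
python3 - <<'E'
from h import *
d=np.load("ww.npz");print(onz(d["K"],d["T"],293.8,210,.152),delta([0.487,0.162,0.114]),get_obs()["tool_pos"])
E
```

```text
[0.49000622 0.1629336  0.152     ] [-0.0164 -0.0289  0.1559] [0.52051769 0.164024   0.26984444]
```

```bash

python3 jog.py '[0.085,-0.008,-0.014,0.02,0,0,0,0.085,-0.016,-0.028,0.05,0,0,0,0.085,-0.016,-0.028,0.08,0,0,0,0.085,-0.016,-0.028,0.11,0,0,0,0.085,-0.016,-0.028,0.14,0,0,0,0.085,-0.016,-0.028,0.155,0,0,0,0.085,-0.016,-0.028,0.155,0,0,0,0.085,-0.016,-0.028,0.155,0,0,0]'
python3 jog.py '[0.01,0,0,0,0,0,0,0.01,0,0,0,0,0,0,0.01,0,0,0,0,0,0,0.01,0,0,0,0,0,0,0.01,0,0,0,0,0,0,0.01,0,0,0,0,0,0,0.01,0,0,0,0,0,0,0.01,0,0,0,0,0,0,0.01,0,0,0,0,0,0]' 50
python3 st.py
```

```text
t: 9.77
tool_pos: [0.4882, 0.1616, 0.1153]
tool_rot: [-2.669, -1.656, 0.004]
contact_force: [0.3, 0.4, 0.2]
opening: 0.0851
grip_force: 0.0
t: 10.52
tool_pos: [0.4898, 0.1629, 0.1175]
tool_rot: [2.666, 1.659, 0.004]
contact_force: [3.1, -0.5, 6.5]
opening: 0.0225
grip_force: 50.0
TAU [-0.231 -0.41   0.035] q6 0.635
```

```bash
cat > tab.py <<'E'
import sys
from h import *
# handle angle phi0 (deg) commanded, list of angle changes (deg); yaw of tool x
phi0=float(sys.argv[1]); yaw=63.7; r=.055
a0=np.radians(phi0-yaw)
for s in eval(sys.argv[2]):
    a=a0+np.radians(s); print(s,round(r*(np.cos(a)-np.cos(a0)),4),round(-r*(np.sin(a)-np.sin(a0)),4))
E
python3 tab.py 180 'range(-9,-82,-9)'
```

```text
-9 0.008 -0.0032
-18 0.0164 -0.0051
-27 0.025 -0.0057
-36 0.0336 -0.0049
-45 0.042 -0.0028
-54 0.0499 0.0006
-63 0.0572 0.0052
-72 0.0637 0.0109
-81 0.0693 0.0175
```

```bash

python3 jog.py '[0.01,0.008,-0.0032,0,0,0,0,0.01,0.0164,-0.0051,0,0,0,0,0.01,0.025,-0.0057,0,0,0,0,0.01,0.0336,-0.0049,0,0,0,0,0.01,0.0336,-0.0049,0,0,0,0]'; python3 st.py
python3 jog.py '[0.01,0.0084,0.0021,0,0,0,0,0.01,0.0163,0.0055,0,0,0,0,0.01,0.0236,0.0101,0,0,0,0,0.01,0.0301,0.0158,0,0,0,0,0.01,0.0301,0.0158,0,0,0,0]'; python3 st.py
```

```text
t: 10.93
tool_pos: [0.4999, 0.1965, 0.1175]
tool_rot: [-2.667, -1.66, -0.003]
contact_force: [0.7, 2.7, 6.6]
opening: 0.0225
grip_force: 50.2
TAU [ 0.33  -0.1    0.024] q6 0.692
t: 11.35
tool_pos: [0.5276, 0.2169, 0.1176]
tool_rot: [-2.666, -1.658, -0.004]
contact_force: [0.3, 5.0, 5.5]
opening: 0.0226
grip_force: 50.2
TAU [ 0.589 -0.143 -0.014] q6 0.715
```

```bash
python3 - <<'E'
import numpy as np
from scipy.optimize import least_squares
P=np.array([(.4898,.1629),(.4999,.1965),(.5276,.2169)])
print(least_squares(lambda c:np.hypot(*(P-c).T)-.055,[.542,.16]).x)
E
python3 tab.py 108 'range(-9,-37,-9)'; python3 tab.py 72 'range(-9,-37,-9)';python3 tab.py 36 'range(-9,-37,-9)'
```

```text
[0.54476257 0.16465637]
-9 0.0055 0.0066
-18 0.0099 0.014
-27 0.0131 0.0221
-36 0.0151 0.0305
-9 0.0006 0.0086
-18 -0.0002 0.0172
-27 -0.0023 0.0256
-36 -0.0057 0.0335
-9 -0.0046 0.0073
-18 -0.0103 0.0138
-27 -0.0169 0.0193
-36 -0.0243 0.0237
```

```bash

python3 jog.py '[0.01,0.0055,0.0066,0,0,0,0,0.01,0.0099,0.014,0,0,0,0,0.01,0.0131,0.0221,0,0,0,0,0.01,0.0151,0.0305,0,0,0,0,0.01,0.0151,0.0305,0,0,0,0]'|sed -n 2,4p; python3 st.py
python3 jog.py '[0.01,0.0006,0.0086,0,0,0,0,0.01,-0.0002,0.0172,0,0,0,0,0.01,-0.0002,0.0172,0,0,0,0]'|sed -n 2,4p; python3 st.py
```

```text
tool_pos: [0.5622, 0.2168, 0.1176]
tool_rot: [-2.666, -1.658, -0.007]
contact_force: [4.1, 3.4, 4.7]
TAU [ 0.708 -0.444  0.01 ] q6 0.7
tool_pos: [0.5777, 0.2087, 0.1176]
tool_rot: [-2.667, -1.658, -0.008]
contact_force: [4.1, 4.0, 3.2]
TAU [ 0.525 -0.634 -0.008] q6 0.682
```

```bash
for p in 54 36 18 0 -18 -36 -54 -72 -90;do echo $p;python3 tab.py $p '(-9,-18)';done
```

```text
54
-9 -0.0021 0.0084
-18 -0.0055 0.0163
36
-9 -0.0046 0.0073
-18 -0.0103 0.0138
18
-9 -0.0066 0.0055
-18 -0.014 0.0099
0
-9 -0.008 0.0032
-18 -0.0164 0.0051
-18
-9 -0.0086 0.0006
-18 -0.0172 -0.0002
-36
-9 -0.0084 -0.0021
-18 -0.0163 -0.0055
-54
-9 -0.0073 -0.0046
-18 -0.0138 -0.0103
-72
-9 -0.0055 -0.0066
-18 -0.0099 -0.014
-90
-9 -0.0032 -0.008
-18 -0.0051 -0.0164
```

```bash

python3 jog.py '[0.01,-0.0021,0.0084,0,0,0,0,0.01,-0.0055,0.0163,0,0,0,0,0.01,-0.0055,0.0163,0,0,0,0]'|sed -n 2,4p; python3 st.py
python3 jog.py '[0.01,-0.0046,0.0073,0,0,0,0,0.01,-0.0103,0.0138,0,0,0,0,0.01,-0.0103,0.0138,0,0,0,0]'|sed -n 2,4p; python3 st.py
```

```text
tool_pos: [0.59, 0.1959, 0.1176]
tool_rot: [2.668, 1.658, 0.007]
contact_force: [5.3, 2.3, 4.5]
TAU [ 0.306 -0.784  0.021] q6 0.658
tool_pos: [0.5975, 0.1803, 0.1176]
tool_rot: [2.668, 1.658, 0.006]
contact_force: [3.9, 2.2, 4.2]
TAU [ 0.203 -0.574  0.034] q6 0.631
```

```bash

python3 jog.py '[0.01,-0.0066,0.0055,0,0,0,0,0.01,-0.014,0.0099,0,0,0,0,0.01,-0.014,0.0099,0,0,0,0]'|sed -n 2,4p; python3 st.py
python3 jog.py '[0.01,-0.008,0.0032,0,0,0,0,0.01,-0.0164,0.0051,0,0,0,0,0.01,-0.0164,0.0051,0,0,0,0]'|sed -n 2,4p; python3 st.py
```

```text
tool_pos: [0.5975, 0.1786, 0.1178]
tool_rot: [-2.643, -1.644, -0.029]
contact_force: [-0.6, 50.9, 3.7]
TAU [ 7.84   0.024 -0.128] q6 0.604
tool_pos: [0.591, 0.1648, 0.1171]
tool_rot: [-2.634, -1.645, -0.02]
contact_force: [-11.1, 58.0, 8.4]
TAU [9.18  1.854 0.322] q6 0.576
```

```bash

python3 jog.py '[0.01,-0.0086,0.0006,0,0,0,0,0.01,-0.0172,-0.0002,0,0,0,0,0.01,-0.0172,-0.0002,0,0,0,0]'|sed -n 2,4p; python3 st.py
```

```text
tool_pos: [0.5859, 0.1305, 0.1146]
tool_rot: [-2.666, -1.66, 0.006]
contact_force: [-0.4, -0.1, -0.5]
TAU [ 0.006 -0.022 -0.022] q6 0.553
```

The handle reached the hard stop near φ≈17° (50–58 N), and then the fingers slid off it. I'll open, rise and look again.

```bash

python3 jog.py '[0.01,0,0,-0.04,0,0,0,0.01,0,0,-0.08,0,0,0,0.085,0,0,-0.12,0,0,0,0.085,0,0,-0.155,0,0,0,0.085,0,0,-0.155,0,0,0,0.085,0,0,-0.155,0,0,0,0.085,0,0,-0.155,0,0,0,0.085,0,0,-0.155,0,0,0]'
python3 - <<'E'
from h import *
from scipy.optimize import least_squares
P=np.array([(.4898,.1629),(.4999,.1965),(.5276,.2169),(.5622,.2168),(.5777,.2087),(.59,.1959),(.5975,.1803)])
print(least_squares(lambda c:np.hypot(*(P-c[:2]).T)-c[2],[.542,.16,.055]).x)
im,K,T=grab("wrist","w2.png");np.savez("w2.npz",im=im,K=K,T=T)
E
```

```text
t: 13.93
tool_pos: [0.5872, 0.1301, 0.2685]
tool_rot: [-2.667, -1.657, 0.006]
contact_force: [0.2, -0.4, -0.7]
opening: 0.0808
grip_force: 0.0
[0.54475978 0.16464888 0.05499925]
```

View pics/w2.png

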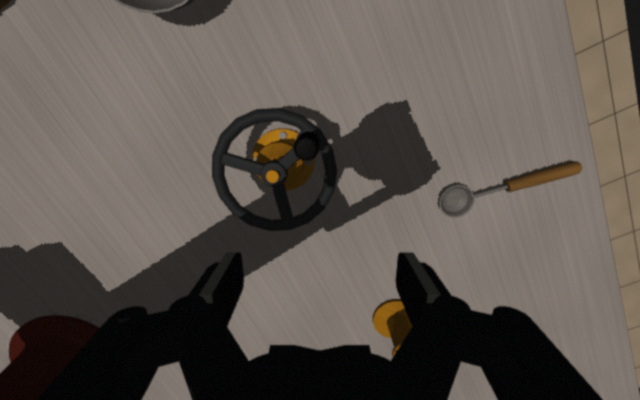

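The wrist view shows the stub at (273,175) and the handle top at (307,146). The fit to the driven circle is excellent: r = 0.0550.

```bash
python3 - <<'E'
from h import *
d=np.load("w2.npz");K,T=d["K"],d["T"]
h=onz(K,T,307,147,.152);s=onz(K,T,273,175,.104);v=(h-s)[:2];print(h,s,np.linalg.norm(v),np.degrees(np.arctan2(v[1],v[0])))
c=np.array([.5448,.1646])
p=[.5975,.1803]-c;print("last before stop",np.degrees(np.arctan2(p[1],p[0])), proj(K,T,[c[0]+.055*np.cos(.28),c[1]+.055*np.sin(.28),.152]))
for ph in(10,14,18):
    a=np.radians(ph);print(ph,delta([c[0]+.055*np.cos(a),c[1]+.055*np.sin(a),.1175]))
E
```

```text
[0.59620274 0.17741026 0.152     ] [0.54337416 0.16171216 0.104     ] 0.055111599567123845 16.549405632962134
last before stop 16.58946321964429 [307.23274386 143.8883262 ]
10 [ 0.045  -0.0082  0.1508]
14 [ 0.0481 -0.0106  0.1508]
18 [ 0.0509 -0.0132  0.1508]
```

```bash

python3 jog.py '[0.085,0.025,-0.006,0.02,0,0,0,0.085,0.0495,-0.012,0.05,0,0,0,0.085,0.0495,-0.012,0.08,0,0,0,0.085,0.0495,-0.012,0.11,0,0,0,0.085,0.0495,-0.012,0.14,0,0,0,0.085,0.0495,-0.012,0.151,0,0,0,0.085,0.0495,-0.012,0.151,0,0,0,0.085,0.0495,-0.012,0.151,0,0,0]'
python3 jog.py '[0.01,0,0,0,0,0,0,0.01,0,0,0,0,0,0,0.01,0,0,0,0,0,0,0.01,0,0,0,0,0,0,0.01,0,0,0,0,0,0,0.01,0,0,0,0,0,0,0.01,0,0,0,0,0,0,0.01,0,0,0,0,0,0,0.01,0,0,0,0,0,0]' 80
python3 st.py; python3 tab.py 16 '(-3,-6,-9,-12)'
```

```text
t: 14.65
tool_pos: [0.5989, 0.1802, 0.1196]
tool_rot: [-2.667, -1.658, 0.003]
contact_force: [0.3, -0.4, 0.2]
opening: 0.0849
grip_force: 0.0
t: 15.4
tool_pos: [0.5983, 0.1813, 0.1221]
tool_rot: [-2.665, -1.658, 0.002]
contact_force: [-7.5, 1.6, 8.9]
opening: 0.0211
grip_force: 78.8
TAU [ 0.239  1.305 -0.032] q6 0.632
-3 -0.0022 0.0019
-6 -0.0045 0.0036
-9 -0.0068 0.0053
-12 -0.0093 0.0068
```

```bash

python3 jog.py '[0.01,-0.0022,0.0019,0,0,0,0,0.01,-0.0022,0.0019,0,0,0,0,0.01,-0.0022,0.0019,0,0,0,0]'|sed -n 2,4p; python3 st.py
python3 jog.py '[0.01,-0.0023,0.0017,0,0,0,0,0.01,-0.0023,0.0017,0,0,0,0,0.01,-0.0023,0.0017,0,0,0,0]'|sed -n 2,4p; python3 st.py
```

```text
tool_pos: [0.5983, 0.1811, 0.1221]
tool_rot: [-2.661, -1.656, -0.0]
contact_force: [-9.1, 10.5, 7.5]
TAU [ 1.482  1.615 -0.105] q6 0.627
tool_pos: [0.5984, 0.1808, 0.1222]
tool_rot: [-2.657, -1.654, -0.004]
contact_force: [-10.0, 17.4, 8.1]
TAU [ 2.701  1.705 -0.188] q6 0.623
```

```bash
python3 jog.py '[0.01,0.0022,-0.0017,0,0,0,0,0.01,0.0045,-0.0036,0,0,0,0,0.01,0.0045,-0.0036,0,0,0,0]' | sed -n 2,6p; python3 tab.py 16 'range(9,181,9)'
```

```text
tool_pos: [0.5982, 0.1814, 0.1221]
tool_rot: [-2.665, -1.66, 0.003]
contact_force: [-7.5, 1.1, 8.1]
opening: 0.0216
grip_force: 79.0
9 0.0059 -0.0063
18 0.0108 -0.0134
27 0.0144 -0.0212
36 0.0168 -0.0295
45 0.0179 -0.0381
54 0.0177 -0.0467
63 0.016 -0.0552
72 0.0131 -0.0633
81 0.009 -0.0709
90 0.0037 -0.0777
99 -0.0026 -0.0836
108 -0.0098 -0.0885
117 -0.0176 -0.0921
126 -0.0259 -0.0945
135 -0.0344 -0.0956
144 -0.0431 -0.0953
153 -0.0515 -0.0937
162 -0.0596 -0.0908
171 -0.0672 -0.0866
180 -0.074 -0.0814
```

```bash

python3 jog.py '[0.01,0.0059,-0.0063,0,0,0,0,0.01,0.0108,-0.0134,0,0,0,0,0.01,0.0144,-0.0212,0,0,0,0,0.01,0.0168,-0.0295,0,0,0,0,0.01,0.0179,-0.0381,0,0,0,0,0.01,0.0177,-0.0467,0,0,0,0,0.01,0.016,-0.0552,0,0,0,0,0.01,0.0131,-0.0633,0,0,0,0,0.01,0.009,-0.0709,0,0,0,0,0.01,0.0037,-0.0777,0,0,0,0,0.01,-0.0026,-0.0836,0,0,0,0,0.01,-0.0098,-0.0885,0,0,0,0,0.01,-0.0176,-0.0921,0,0,0,0,0.01,-0.0259,-0.0945,0,0,0,0,0.01,-0.0344,-0.0956,0,0,0,0,0.01,-0.0431,-0.0953,0,0,0,0,0.01,-0.0515,-0.0937,0,0,0,0,0.01,-0.0596,-0.0908,0,0,0,0,0.01,-0.0672,-0.0866,0,0,0,0,0.01,-0.074,-0.0814,0,0,0,0]'; python3 st.py
```

```text
t: 17.82
tool_pos: [0.4923, 0.1515, 0.1221]
tool_rot: [-2.664, -1.658, -0.0]
contact_force: [-5.9, 2.2, 12.3]
opening: 0.0217
grip_force: 79.6
TAU [0.292 0.962 0.041] q6 0.608
```

Position is on the circle (φ≈194°) and the grip is holding. Second half turn.

```bash

python3 jog.py '[0.01,-0.0059,0.0063,0,0,0,0,0.01,-0.0108,0.0134,0,0,0,0,0.01,-0.0144,0.0212,0,0,0,0,0.01,-0.0168,0.0295,0,0,0,0,0.01,-0.0179,0.0381,0,0,0,0,0.01,-0.0177,0.0467,0,0,0,0,0.01,-0.016,0.0552,0,0,0,0,0.01,-0.0131,0.0633,0,0,0,0,0.01,-0.009,0.0709,0,0,0,0,0.01,-0.0037,0.0777,0,0,0,0,0.01,0.0026,0.0836,0,0,0,0,0.01,0.0098,0.0885,0,0,0,0,0.01,0.0176,0.0921,0,0,0,0,0.01,0.0259,0.0945,0,0,0,0,0.01,0.0344,0.0956,0,0,0,0,0.01,0.0431,0.0953,0,0,0,0,0.01,0.0515,0.0937,0,0,0,0,0.01,0.0596,0.0908,0,0,0,0,0.01,0.0672,0.0866,0,0,0,0,0.01,0.074,0.0814,0,0,0,0]'; python3 st.py
```

```text
t: 19.48
tool_pos: [0.5985, 0.1805, 0.122]
tool_rot: [2.667, 1.659, -0.004]
contact_force: [-6.5, -5.6, 11.2]
opening: 0.0217
grip_force: 79.5
TAU [-0.911  1.128 -0.01 ] q6 0.632
```

```bash

python3 jog.py '[0.01,0.0059,-0.0063,0,0,0,0,0.01,0.0108,-0.0134,0,0,0,0,0.01,0.0144,-0.0212,0,0,0,0,0.01,0.0168,-0.0295,0,0,0,0,0.01,0.0179,-0.0381,0,0,0,0,0.01,0.0177,-0.0467,0,0,0,0,0.01,0.016,-0.0552,0,0,0,0,0.01,0.0131,-0.0633,0,0,0,0,0.01,0.009,-0.0709,0,0,0,0,0.01,0.0037,-0.0777,0,0,0,0,0.01,-0.0026,-0.0836,0,0,0,0,0.01,-0.0098,-0.0885,0,0,0,0,0.01,-0.0176,-0.0921,0,0,0,0,0.01,-0.0259,-0.0945,0,0,0,0,0.01,-0.0344,-0.0956,0,0,0,0,0.01,-0.0431,-0.0953,0,0,0,0,0.01,-0.0515,-0.0937,0,0,0,0,0.01,-0.0596,-0.0908,0,0,0,0,0.01,-0.0672,-0.0866,0,0,0,0,0.01,-0.074,-0.0814,0,0,0,0]'; python3 st.py
```

```text
t: 21.15
tool_pos: [0.4924, 0.1515, 0.1221]
tool_rot: [-2.664, -1.658, -0.0]
contact_force: [-4.4, 2.3, 11.3]
opening: 0.0214
grip_force: 79.6
TAU [ 0.285  0.989 -0.088] q6 0.608
```

```bash

python3 jog.py '[0.01,-0.0059,0.0063,0,0,0,0,0.01,-0.0108,0.0134,0,0,0,0,0.01,-0.0144,0.0212,0,0,0,0,0.01,-0.0168,0.0295,0,0,0,0,0.01,-0.0179,0.0381,0,0,0,0,0.01,-0.0177,0.0467,0,0,0,0,0.01,-0.016,0.0552,0,0,0,0,0.01,-0.0131,0.0633,0,0,0,0,0.01,-0.009,0.0709,0,0,0,0,0.01,-0.0037,0.0777,0,0,0,0,0.01,0.0026,0.0836,0,0,0,0,0.01,0.0098,0.0885,0,0,0,0,0.01,0.0176,0.0921,0,0,0,0,0.01,0.0259,0.0945,0,0,0,0,0.01,0.0344,0.0956,0,0,0,0,0.01,0.0431,0.0953,0,0,0,0,0.01,0.0515,0.0937,0,0,0,0,0.01,0.0596,0.0908,0,0,0,0,0.01,0.0672,0.0866,0,0,0,0,0.01,0.074,0.0814,0,0,0,0]'; python3 jog.py '[0.01,0,0,0,0,0,0,0.01,0,0,0,0,0,0,0.01,0,0,0,0,0,0,0.01,0,0,0,0,0,0,0.01,0,0,0,0,0,0,0.01,0,0,0,0,0,0]'
python3 - <<'E'
from h import *
im,K,T=grab("side")
im2,_,_=grab("scene")
cv2.imwrite("pics/end.png",np.hstack([cv2.resize(x[a:a+120,b:b+120,::-1],(400,400),interpolation=cv2.INTER_CUBIC) for x,a,b in((im,185,290),(im2,100,320))]))
o=get_obs();p=o["tool_pos"][:2]-[.5448,.1646];print(np.degrees(np.arctan2(p[1],p[0])),np.hypot(*p),o["dq"].round(4),o["grip_force"])
E
```

```text
t: 22.82
tool_pos: [0.5985, 0.1805, 0.122]
tool_rot: [2.667, 1.659, -0.004]
contact_force: [-5.8, -5.6, 11.3]
opening: 0.0216
grip_force: 79.5
t: 23.32
tool_pos: [0.5981, 0.1819, 0.1221]
tool_rot: [-2.665, -1.658, 0.001]
contact_force: [-6.4, 1.5, 10.8]
opening: 0.0217
grip_force: 79.5
17.996563600512 0.05601781244768884 [-0.0001  0.0016 -0.0013  0.0001  0.0004  0.0002] 79.46986052396824
```

View pics/end.png

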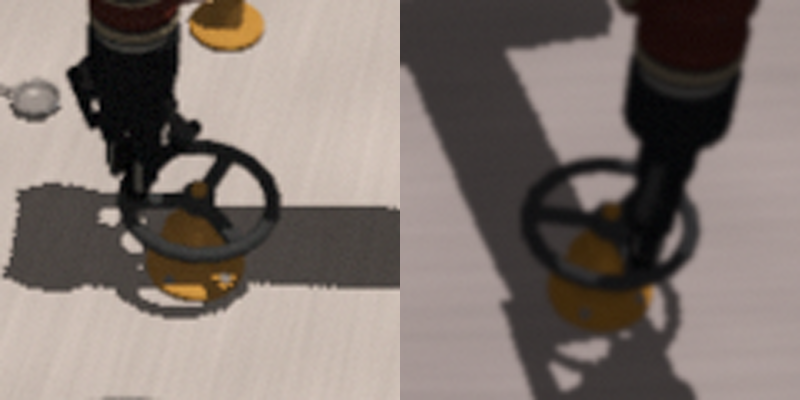

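The fingers hold the handle at 18°, against the stop at about 16.8°, two full turns on. The error is about 0.02 rad and it is steady, so I'm handing in.

```bash
python3 -c "
from station import ctrl, viewer, get_obs
print(ctrl.finish_job())"
```

```text
the job is handed in; nothing more can be done
None
```

I turned the nut clockwise to its stop, shut the valve against its stop and opened it two full turns (within about 0.02 rad by the measured arm pose), then handed in with the handle gripped at about 79 N and steady; the fingers slid off the handle once at the shut stop, so I re-gripped and pressed against the stop again before opening, and the hand-in returned no verdict.

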